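# Set and hold a pump piston at its stroke pointer

## Task

One of the two identical pump blocks on the bench has its piston under a plain round dust cap: lift the cap off and stand it mouth-down, flat on the floor of the shallow metal tray, and let go of it. Then take that block's piston by its black grip stem and draw it straight up out of its snug bore, without wrenching it sideways and without pulling it right out, until the top face of its round flange is level with the tip of that block's stroke pointer. Leave the pointers, the other piston and the things round about alone; the program finishes while the gripper is still holding the piston steady at that height.

Things in the scene. Friction and masses are not known exactly. Their poses are not given: they have to be found in the camera images.
- pump: the block whose piston is capped at the start: fixed aluminium block 62 x 62 mm, 110 mm high; 15 mm high foot lugs at its +x and -x sides, a plug 16 mm out at -x. A vertical bore, 23.5 mm wide, 95 mm deep, opens mid-top. Origin: centre of underside, z up. An 8 mm post (top 176 mm above the worktop) stands at its -y side, 52 mm from the bore axis, so close the fingers along the block's x axis
- pump_pointer_tip (a point): tip of this block's stroke pointer, a steel finger 6 mm wide, 3 mm thick, on a 14 x 16 x 12 mm collar on the post; it points at the bore axis and ends 36 mm from it, 8 mm short of the flange's rim. The point is at mid thickness: draw the flange's top face to this height, 15 to 50 mm above its rest. The collar stays by light friction; do not push it
- piston: that block's loose piston, 0.2 to 0.45 kg: steel rod, 22 mm diameter, reaching 89 mm below the origin into the bore; round flange 56 mm wide, 6 mm thick, resting on the block's top at the start; black grip stem 18 mm diameter, 56 mm high above the flange. Origin: on the axis at the flange's top face, z up. It slides freely (1.5 mm play) and drops back if let go
- dust_cap: loose plain grey round cap, 46 mm outside diameter, 68 mm high, 3 mm wall, open below, about 60 g; at the start it stands mouth-down on the piston's flange, over the stem. Origin: centre of its mouth rim (its underside); z up towards the closed end
- tray: fixed shallow metal tray, 170 mm (its x) by 122 mm (its y), walls 18 mm high and 3 mm thick, floor 3 mm thick. Origin: centre of its underside
- pump_spare: the other pump block, the same shape with its own post and pointer; leave alone. Origin: centre of its underside
- piston_spare: the other, uncovered piston, the same shape; leave alone. Origin: on the axis at its flange's top face
- pump_spare_pointer_tip (a point): tip of the other block's pointer; leave alone
- timer: white bench timer 62 x 62 x 20 mm, loose bystander. Origin: centre of its underside
- dropper_1: small dropper bottle 33 mm wide, 86 mm high, loose bystander behind the work. Origin: centre of its underside
- dropper_2: another dropper bottle of the same size, loose bystander behind the work. Origin: centre of its underside
There are look-alikes about, which are no part of the job. Leave any green or purple look-alike of the dust_cap alone.

How it is judged:
By the outcome, as a careful person would: the job done as asked, in the order asked, and still so for the second after the job is handed in, while the arm keeps its last pose, push and grip.
It also fails if it takes over 64 s, if anything falls off the work surface, if the arm or the gripper's body presses on something with over 40 N, if the wrist force passes 120 N, or if a joint passes its speed limit or range.

## Robot

A 6-joint arm with a two-finger parallel gripper is mounted at the origin on a cart in front of the work surface, level with it; the furniture and walls round the work are solid. World frame = base frame: x ahead of the robot, y to its left, z up, the work surface at z = 0. Lengths are in m, angles in degrees, forces in N, time in s.
With the tool pointing down it reaches from about 0.3 to 0.75 m from the base axis. Payload 8.5 kg.
Tool frame: the origin (TCP) lies at the very end of the fingers, on their centre line; the grasp point (between the pads) lies 19 mm behind it (env.hold_point_z is the distance from the TCP to the grasp point, in m); z points along the fingers, y is the line along which they close (so a half turn about z gives the same grasp; the last joint's range is limited). The gripper opens to 85 mm and grips with 20 to 120 N. Pads are 22 mm wide; open, the fingers measure 114 mm over their backs; the gripper's body (76 mm by 85 mm) begins 54 mm behind the grasp point. The pads swing forward as they close: fully open they stand 13 mm farther back than shut.
Start: joints at [-77.596, 21.807, 74.336, -0, 83.858, -12.336], TCP at [0.23, -0.5, 0.231] pointing down, gripper open.
Joint ranges: [-178.18, 178.18], [-50.72, 133.34], [12.68, 142.11], [-81.47, 261.47], [9.98, 163.14], [-165.26, 165.26]. Speed limits (degrees/s): [136.94, 136.94, 180, 180, 180, 180].

## Interface

Orientations are given as a 3x3 rotation matrix whose columns are the frame's x, y, z axes.
In Python, from rig import env, optics gives the robot as it stands.
- The arm moves only by the shell command python3 -m jog 'ROWS' [OPENING] [FORCE]. ROWS is JSON, a list of rows, each an object with "linear": the shift along the tool's x, y, z in units of 40 mm (1.0 is 40 mm), a list of three; "roll": the turn about the tool's z in units of 5 degrees (1.0 is 5 degrees). A call has 1 to 12 rows; each row shifts and turns the commanded pose from where the row before left it, along the tool's axes as they then stand; what a row does not reach is not made up. A row lasts 1/12 s, in which the tool goes at most 41.7 mm and 7.16 degrees, less where a joint would pass 70% of its speed; a pose out of reach is approached as far as the arm can. A call is refused whole if a number of a shift passes 1 or a number of a turn 1, either way. A call with a gripper value outside its range is refused whole. OPENING is the opening, from -1 (shut) to 1 (fully open), set as the call begins (- or left out, the last holds). The fingers move at their own pace and stop on an object; FORCE is the grip in N (left out, the last holds). Time passes only in rows, so rows that do not move let the fingers close. It gives the time, the measured TCP pose, the force, the opening and the grip force at its end, in the units of the state.
- env.observe(): the state, without advancing time (a new reading comes with each control period).
- optics.get_image(name): name is "scene" or "top" or "wrist"; returns the picture (400x640x3 uint8, red, green, blue); there is no depth.
- optics.calibration(name): a dict with "fov_y" (degrees; the focal length in pixels is half the picture's height over the tangent of half this angle, whatever the lens; pixels are square), "cx", "cy" (the principal point, pixels), "T" (4x4, takes a point from camera to world coordinates). Camera axes: x right, y down, z forward; pixel columns grow to the right and rows downward; lengths in m; the calibration is good to about 2 mm. A picture is of the moment at which its call begins: read the wrist's pose just before it. calibration takes no time and is no camera call; for the wrist camera it gives the pose at the moment of the call.
- env.close_job(): hands the job in; it is judged then, once.
The state is a dict: "time_s": time; "q": joint angles; "qvel": joint speeds; "joint_efforts": joint torques, N m; "position": TCP position; "tool_rot": TCP orientation; "ft_force": force on the tool from outside, world axes, zero at the start; "wrist_torque": the same for the moment, N m; "grip_width": finger opening in m; "gripper_force": force on a finger pad.
Only numpy, scipy, OpenCV 4.12 (cv2) and the standard library are available. Lean on these libraries where they do the work, as an engineer would, in place of code of your own. Each camera call takes 0.05 s, during which the arm holds its last target. There are 200 camera calls.

## Working session

There is one attempt and no reset: what is moved stays moved. The work goes in short steps, Python scripts to look and compute and a shell command to move; the robot and the scene stay as the last step left them, time stands still between calls to the robot, and variables do not carry over. Pictures are saved under pics/ and viewed, at most 10 in all, crops included, and the job is handed in when it is done.

```bash
ls; mkdir -p pics
python3 - <<'E'
from rig import env, optics
import cv2,numpy as np
for n in("scene","top"):
    cv2.imwrite(f"pics/{n}0.png",cv2.cvtColor(optics.get_image(n),cv2.COLOR_RGB2BGR)); c=optics.calibration(n);print(n,c["fov_y"],c["cx"],c["cy"],np.round(c["T"],3).tolist(),[k for k in c])
s=env.observe();print(s["time_s"],s["position"],np.round(s["tool_rot"],3),s["grip_width"],env.hold_point_z)
E
```

```text
pics
scene 44.515835953839044 329.9415843144604 201.06603282100875 [[-0.783, -0.358, 0.509, 0.039], [-0.622, 0.467, -0.628, 0.556], [-0.013, -0.808, -0.588, 0.67], [0.0, 0.0, 0.0, 1.0]] ['fov_y', 'cx', 'cy', 'T']
top 48.70348028602497 320.48966107605844 198.56196014665363 [[0.011, -0.995, 0.096, 0.426], [-1.0, -0.013, -0.022, -0.013], [0.023, -0.096, -0.995, 1.159], [0.0, 0.0, 0.0, 1.0]] ['fov_y', 'cx', 'cy', 'T']
0.1 [ 0.23011411 -0.49926839  0.23079452] [[ 0.908  0.419 -0.   ]
 [ 0.419 -0.908  0.001]
 [ 0.    -0.001 -1.   ]] 0.08502459415994072 0.0187
```

View pics/scene0.png

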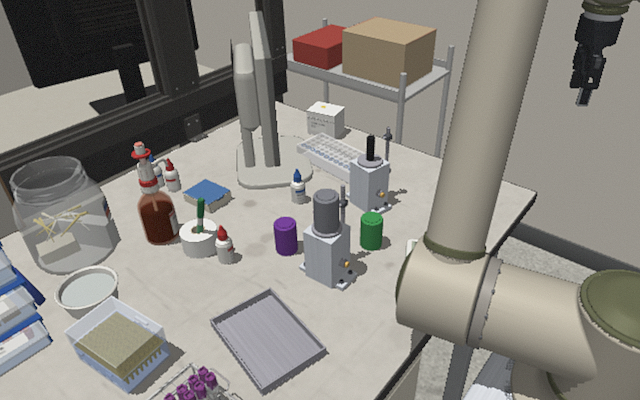

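View pics/top0.png

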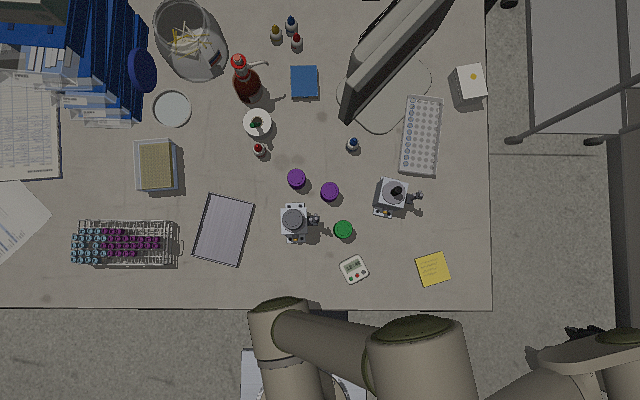

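Candidates for the cap: the grey cap on the near block (top 293,219; scene 326,197); purple look-alikes (top 297,178 and 330,191); green (top 343,230). The bare black stem at (395,190) is the spare. I choose the grey one. Next is a close crop to check it and to read the features.

```bash
cat > h.py <<'E'
import numpy as np,cv2
from rig import env,optics
def K(c):
    f=200/np.tan(np.radians(c["fov_y"]/2)); return f,c["cx"],c["cy"]
def ray(c,p):
    f,cx,cy=K(c); T=np.array(c["T"]); d=T[:3,:3]@np.array([(p[0]-cx)/f,(p[1]-cy)/f,1]); return T[:3,3],d/np.linalg.norm(d)
def proj(c,X):
    f,cx,cy=K(c); T=np.array(c["T"]); v=(np.atleast_2d(X)-T[:3,3])@T[:3,:3]; return np.c_[f*v[:,0]/v[:,2]+cx,f*v[:,1]/v[:,2]+cy]
def atz(c,p,z):
    o,d=ray(c,p); return o+d*(z-o[2])/d[2]
def tri(*cp):
    A=0;b=0
    for c,p in cp:
        o,d=ray(c,p);P=np.eye(3)-np.outer(d,d);A=A+P;b=b+P@o
    X=np.linalg.solve(A,b); return X,[float(np.linalg.norm((np.eye(3)-np.outer(ray(c,p)[1],ray(c,p)[1]))@(X-ray(c,p)[0]))) for c,p in cp]
def grab(n,name):
    c=optics.calibration(n); im=cv2.cvtColor(optics.get_image(n),cv2.COLOR_RGB2BGR); cv2.imwrite(f"pics/{name}.png",im); return c,im
E
python3 - <<'E'
import cv2,numpy as np
t=cv2.imread("pics/top0.png");s=cv2.imread("pics/scene0.png")
a=cv2.resize(t[180:280,185:345],None,fx=4.9,fy=3,interpolation=cv2.INTER_CUBIC)
a=cv2.resize(t[185:275,185:345],(800,450),interpolation=cv2.INTER_CUBIC)
a=cv2.resize(t[190:270,190:330],(400,229)) if 0 else a
A=cv2.resize(t[195:255,265:325],(400,400),interpolation=cv2.INTER_CUBIC)
B=cv2.resize(s[180:295,285:400],(400,400),interpolation=cv2.INTER_CUBIC)
cv2.imwrite("pics/crop1.png",np.hstack([A,B]))
E
```

```text
(no output)
```

View pics/crop1.png

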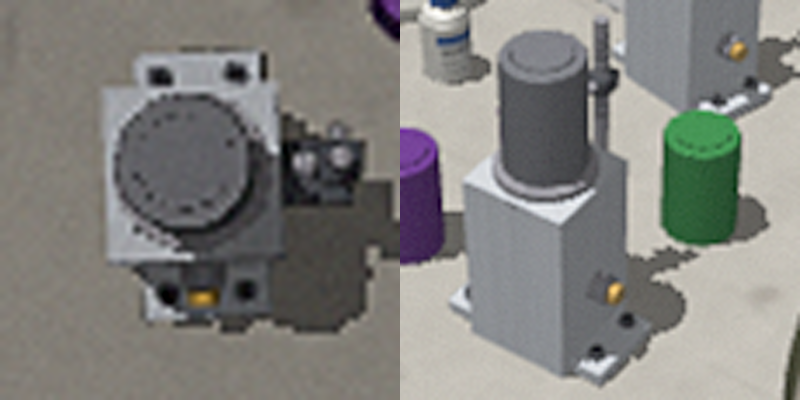

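The crop confirms it: a plain grey cap standing on the flange of the near block, with the post on its right (-y) side. The cap top centre is at top (292.5,219) and scene (326,195.5). The block is nearly square to the camera.

Run:
```python
from h import *
t=optics.calibration("top");s=optics.calibration("scene")
print("captop",tri((t,(292.2,218.8)),(s,(325.8,195.4))))
q=lambda x,y:(265+x/6.667-.4,195+y/6.667-.4)
C=[atz(t,q(*p),.11) for p in((103,88),(277,85),(282,258),(107,262))]
print("blk corners",np.round(C,4),np.mean(C,0))
for i in range(4):
    d=C[(i+1)%4]-C[i];print(np.linalg.norm(d[:2]),np.degrees(np.arctan2(d[1],d[0])))
T=[atz(t,p,.018) for p in((211,193.5),(255,205.5),(238,267),(192,253.5))];print("tray",np.round(T,4),np.mean(T,0))
S=[atz(s,p,.018) for p in((271,290),(211,325),(326,352),(270,390))];print("tray scene",np.round(S,4),np.mean(S,0))
print("others", [np.round(atz(t,p,z),3) for p,z in(((297,178),.068),((330,191),.068),((343,230),.068),((395,190),.17),((258,150),.08))])
```

```text
captop (array([0.47572496, 0.02728818, 0.18273773]), [0.0007750817971223916, 0.0007750817971223774])
blk corners [[ 0.5045  0.0591  0.11  ]
 [ 0.5064 -0.0029  0.11  ]
 [ 0.4448 -0.0055  0.11  ]
 [ 0.4427  0.0565  0.11  ]] [0.47461582 0.02680067 0.11      ]
0.06196862770940786 -88.29759752089626
0.0615758613391179 -177.5620205090149
0.061982855955148644 91.93930363297913
0.061831946796691836 2.4222383439215003
tray [[0.5462 0.2441 0.018 ]
 [0.5165 0.1301 0.018 ]
 [0.359  0.1693 0.018 ]
 [0.3919 0.287  0.018 ]] [0.45340311 0.20761972 0.018     ]
tray scene [[0.5171 0.1407 0.018 ]
 [0.5411 0.2609 0.018 ]
 [0.3538 0.1839 0.018 ]
 [0.3771 0.2873 0.018 ]] [0.44726788 0.21821823 0.018     ]
others [array([0.583, 0.021, 0.068]), array([ 0.551, -0.061,  0.068]), array([ 0.455, -0.094,  0.068]), array([ 0.544, -0.204,  0.17 ]), array([0.649, 0.118, 0.08 ])]
```

The cap axis is at (0.475, 0.027), its top at z≈.183 and the block yaw is about 2°. The tray centre is at (0.453, 0.208). First I raise the tool and turn it about 67° so that it closes along the block's x.

```bash
python3 -m jog '[{"linear":[0,0,-0.4],"roll":-1},{"linear":[0,0,-0.4],"roll":-1},{"linear":[0,0,0],"roll":-1},{"linear":[0,0,0],"roll":-1},{"linear":[0,0,0],"roll":-1},{"linear":[0,0,0],"roll":-1},{"linear":[0,0,0],"roll":-1},{"linear":[0,0,0],"roll":-1},{"linear":[0,0,0],"roll":-1},{"linear":[0,0,0],"roll":-1},{"linear":[0,0,0],"roll":-1},{"linear":[0,0,0],"roll":-1}]' 1 30; python3 -m jog '[{"linear":[0,0,0],"roll":-0.7},{"linear":[0,0,0],"roll":-0.7},{"linear":[0,0,0],"roll":0},{"linear":[0,0,0],"roll":0}]'
cat > st.py <<'E'
from h import *
s=env.observe();R=np.array(s["tool_rot"])
print(s["time_s"],np.round(s["position"],4),"x",np.round(R[:,0],3),"y",np.round(R[:,1],3),"z",np.round(R[:,2],3),"w",round(s["grip_width"],4),"gf",s["gripper_force"],"F",np.round(s["ft_force"],2))
import sys
if len(sys.argv)>3: print("units",np.round(R.T@(np.array([float(a) for a in sys.argv[1:4]])-s["position"])/.04,3))
E
python3 st.py .475 .027 .262
```

```text
time_s: 1.1
position: [0.2301, -0.4993, 0.2629]
tool_rot: [[0.087, 0.996, -0.0], [0.996, -0.087, 0.001], [0.001, -0.0, -1.0]]
ft_force: [1.3, 0.5, -0.2]
grip_width: 0.0856
gripper_force: 0.0
time_s: 1.43
position: [0.2301, -0.4994, 0.263]
tool_rot: [[-0.029, 1.0, -0.0], [1.0, 0.029, 0.001], [0.001, -0.0, -1.0]]
ft_force: [0.1, 0.0, 0.5]
grip_width: 0.0856
gripper_force: 0.0
1.4333 [ 0.2301 -0.4994  0.263 ] x [-0.029  1.     0.001] y [ 1.     0.029 -0.   ] z [-0.     0.001 -1.   ] w 0.0856 gf 0.0 F [0.07 0.04 0.48]
units [12.98   6.495  0.034]
```

```bash
python3 -m jog '[{"linear":[0.8,0.4,0]},{"linear":[0.8,0.4,0]},{"linear":[0.8,0.4,0]},{"linear":[0.8,0.4,0]},{"linear":[0.8,0.4,0]},{"linear":[0.8,0.4,0]},{"linear":[0.8,0.4,0]},{"linear":[0.8,0.4,0]},{"linear":[0.8,0.4,0]},{"linear":[0.8,0.4,0]},{"linear":[0.8,0.4,0]},{"linear":[0.8,0.4,0]}]' >/dev/null; python3 -m jog '[{"linear":[0.8,0.4,0]},{"linear":[0.8,0.4,0]},{"linear":[0.8,0.4,0]},{"linear":[0.8,0.4,0]},{"linear":[0.2,0.1,0]},{"linear":[0,0,0]},{"linear":[0,0,0]},{"linear":[0,0,0]}]'>/dev/null
python3 - <<'E'
from h import *
c,im=grab("wrist","w1");print(c["fov_y"],np.round(c["T"],3).tolist())
print(proj(c,[[.475,.027,.184],[.4755,-.009,.14]]))
E
python3 st.py .475 .027 .262
```

```text
61.913371867647356 [[1.0, 0.026, 0.008, 0.227], [0.028, -0.95, -0.311, -0.419], [-0.0, 0.311, -0.95, 0.406], [0.0, 0.0, 0.0, 1.0]]
[[ 1490.95693572 -1989.49400134]
 [ 1001.01451326 -1023.42163296]]
1.4833 [ 0.2302 -0.4994  0.2631] x [-0.028  1.     0.   ] y [ 1.     0.028 -0.   ] z [-0.  0. -1.] w 0.0854 gf 0.0 F [-0.08  0.61  0.37]
units [12.981  6.493  0.034]invalid input
invalid input
```

View pics/w1.png

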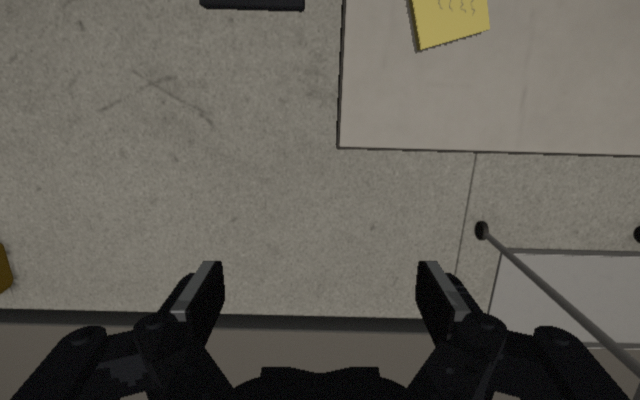

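The moves were refused because a row needs "roll", so this view shows only the bench corner and the fingers. I repeat them with it included.

```bash
python3 -m jog '[{"linear":[0.8,0.4,0],"roll":0},{"linear":[0.8,0.4,0],"roll":0},{"linear":[0.8,0.4,0],"roll":0},{"linear":[0.8,0.4,0],"roll":0},{"linear":[0.8,0.4,0],"roll":0},{"linear":[0.8,0.4,0],"roll":0},{"linear":[0.8,0.4,0],"roll":0},{"linear":[0.8,0.4,0],"roll":0},{"linear":[0.8,0.4,0],"roll":0},{"linear":[0.8,0.4,0],"roll":0},{"linear":[0.8,0.4,0],"roll":0},{"linear":[0.8,0.4,0],"roll":0}]' >/dev/null; python3 -m jog '[{"linear":[0.8,0.4,0],"roll":0},{"linear":[0.8,0.4,0],"roll":0},{"linear":[0.8,0.4,0],"roll":0},{"linear":[0.8,0.4,0],"roll":0},{"linear":[0.2,0.1,0],"roll":0},{"linear":[0,0,0],"roll":0},{"linear":[0,0,0],"roll":0},{"linear":[0,0,0],"roll":0}]'>/dev/null
python3 - <<'E'
from h import *
c,im=grab("wrist","w2");print(np.round(c["T"],3).tolist())
print(proj(c,[[.475,.027,.184],[.4755,-.009,.14]]))
E
python3 st.py .475 .027 .262
```

```text
[[1.0, 0.027, 0.008, 0.471], [0.028, -0.95, -0.312, 0.108], [-0.0, 0.312, -0.95, 0.406], [0.0, 0.0, 0.0, 1.0]]
[[322.42147074 208.41988283]
 [321.3462614  229.96192804]]
3.2 [0.4739 0.027  0.2634] x [-0.028  1.    -0.   ] y [ 1.     0.028 -0.   ] z [-0. -0. -1.] w 0.0854 gf 0.0 F [-0.6   0.07 -0.23]
units [-0.002  0.027  0.034]
```

View pics/w2.png

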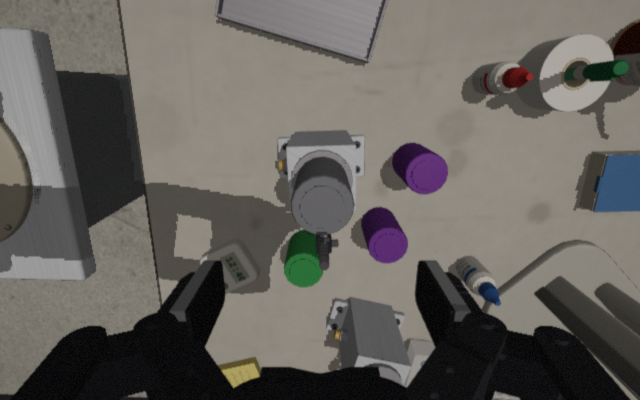

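The wrist view has the cap top at (323,208), exactly where it was predicted, and the fingers straddle it. I descend to TCP z≈.137 and grip.

```bash
python3 -m jog '[{"linear":[0,0.03,0.5],"roll":0},{"linear":[0,0,0.5],"roll":0},{"linear":[0,0,0.5],"roll":0},{"linear":[0,0,0.5],"roll":0},{"linear":[0,0,0.5],"roll":0},{"linear":[0,0,0.4],"roll":0},{"linear":[0,0,0.25],"roll":0},{"linear":[0,0,0],"roll":0},{"linear":[0,0,0],"roll":0},{"linear":[0,0,0],"roll":0}]'|grep -v rot; python3 -m jog '[{"linear":[0,0,0],"roll":0},{"linear":[0,0,0],"roll":0},{"linear":[0,0,0],"roll":0},{"linear":[0,0,0],"roll":0},{"linear":[0,0,0],"roll":0},{"linear":[0,0,0],"roll":0},{"linear":[0,0,0],"roll":0},{"linear":[0,0,0],"roll":0},{"linear":[0,0,0],"roll":0},{"linear":[0,0,0],"roll":0}]' -1 25; python3 st.py
```

```text
time_s: 4.03
position: [0.4758, 0.0275, 0.1382]
ft_force: [-0.1, -0.3, 0.4]
grip_width: 0.0856
gripper_force: 0.0
time_s: 4.87
position: [0.4757, 0.0282, 0.1378]
tool_rot: [[-0.03, 1.0, 0.001], [1.0, 0.03, -0.0], [-0.0, 0.001, -1.0]]
ft_force: [-1.7, -0.2, 5.8]
grip_width: 0.0448
gripper_force: 25.7
4.8667 [0.4757 0.0282 0.1378] x [-0.03  1.   -0.  ] y [1.    0.03  0.001] z [ 0.001 -0.    -1.   ] w 0.0448 gf 25.652372371405363 F [-1.67 -0.16  5.85]
```

The grip is good at 44.8 mm. I lift straight up 100 mm.

```bash
python3 -m jog '[{"linear":[0,0,-0.15],"roll":0},{"linear":[0,0,-0.3],"roll":0},{"linear":[0,0,-0.4],"roll":0},{"linear":[0,0,-0.4],"roll":0},{"linear":[0,0,-0.4],"roll":0},{"linear":[0,0,-0.4],"roll":0},{"linear":[0,0,-0.3],"roll":0},{"linear":[0,0,-0.15],"roll":0},{"linear":[0,0,0],"roll":0},{"linear":[0,0,0],"roll":0},{"linear":[0,0,0],"roll":0}]'|grep -v rot;python3 - <<'E'
from h import *
c,im=grab("wrist","w3");t,ti=grab("top","top3");s,si=grab("scene","scene3")
b=np.zeros((600,800,3),np.uint8);b[:400,:640]=im
b[400:,:400]=cv2.resize(si[155:255,265:465],(400,200),interpolation=cv2.INTER_CUBIC);b[400:,400:]=cv2.resize(ti[180:280,170:370],(400,200),interpolation=cv2.INTER_CUBIC)
cv2.imwrite("pics/m3.png",b)
E
python3 st.py .454 .208 .238
```

```text
time_s: 5.78
position: [0.4751, 0.0283, 0.2365]
ft_force: [-1.2, -0.1, -1.2]
grip_width: 0.0446
gripper_force: 25.7
5.9333 [0.4752 0.0282 0.2367] x [-0.03  1.    0.  ] y [ 1.     0.03  -0.001] z [-0.001  0.    -1.   ] w 0.0447 gf 25.716984551399946 F [-0.18  0.03 -0.73]
units [ 4.509 -0.395 -0.031]
```

View pics/m3.png

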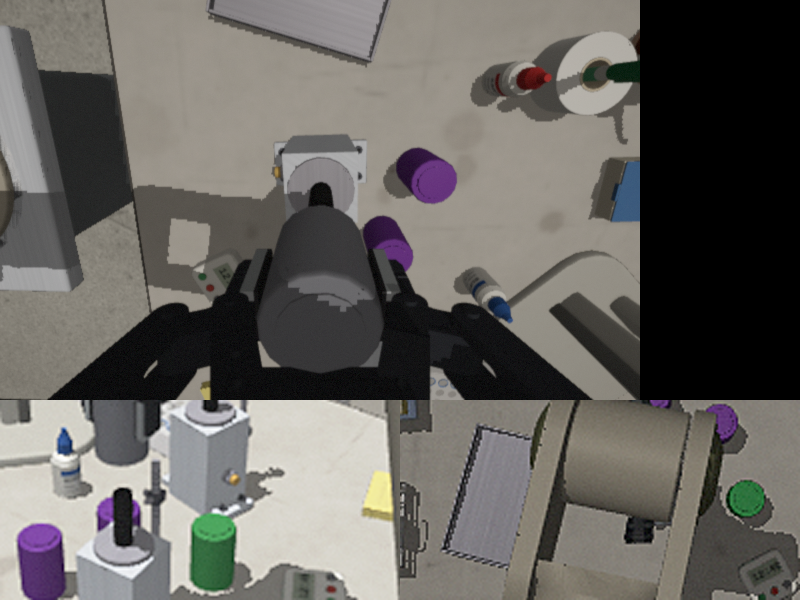

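The cap is in the gripper, wrist view (320,290). The bare stem stays in the block with its flange down, scene crop (122,505). I move over the tray.

```bash
python3 -m jog '[{"linear":[0.3,-0.03,0],"roll":0},{"linear":[0.6,-0.06,0],"roll":0},{"linear":[0.65,-0.05,0],"roll":0},{"linear":[0.65,-0.05,0],"roll":0},{"linear":[0.65,-0.06,0],"roll":0},{"linear":[0.65,-0.06,0],"roll":0},{"linear":[0.6,-0.05,0],"roll":0},{"linear":[0.4,-0.04,0],"roll":0},{"linear":[0,0,0],"roll":0},{"linear":[0,0,0],"roll":0},{"linear":[0,0,0],"roll":0}]'|grep -v rot; python3 -m jog '[{"linear":[0,0,0.4],"roll":0},{"linear":[0,0,0.6],"roll":0},{"linear":[0,0,0.6],"roll":0},{"linear":[0,0,0.6],"roll":0},{"linear":[0,0,0.6],"roll":0},{"linear":[0,0,0.6],"roll":0},{"linear":[0,0,0.6],"roll":0},{"linear":[0,0,0.6],"roll":0},{"linear":[0,0,0.3],"roll":0},{"linear":[0,0,0],"roll":0},{"linear":[0,0,0],"roll":0},{"linear":[0,0,0],"roll":0}]';python3 st.py .454 .208 .0248
```

```text
time_s: 6.85
position: [0.4539, 0.2073, 0.2371]
ft_force: [-0.2, -0.4, -1.0]
grip_width: 0.045
gripper_force: 25.7
time_s: 7.85
position: [0.4548, 0.2073, 0.0423]
tool_rot: [[-0.03, 1.0, 0.002], [1.0, 0.03, 0.0], [0.0, 0.002, -1.0]]
ft_force: [0.4, 0.6, -0.5]
grip_width: 0.0448
gripper_force: 25.8
7.85 [0.4548 0.2073 0.0423] x [-0.03  1.    0.  ] y [1.    0.03  0.002] z [ 0.002  0.    -1.   ] w 0.0448 gf 25.762424916028976 F [ 0.39  0.61 -0.51]
units [ 0.019 -0.019  0.437]
```

```bash
python3 -m jog '[{"linear":[0,0,0.15],"roll":0},{"linear":[0,0,0.12],"roll":0},{"linear":[0,0,0.06],"roll":0},{"linear":[0,0,0.04],"roll":0},{"linear":[0,0,0.04],"roll":0},{"linear":[0,0,0],"roll":0},{"linear":[0,0,0],"roll":0}]'|grep -v rot;  python3 st.py
```

```text
time_s: 8.43
position: [0.4541, 0.2077, 0.025]
ft_force: [0.6, 1.7, -0.7]
grip_width: 0.0444
gripper_force: 25.8
8.4333 [0.4541 0.2077 0.025 ] x [-0.03  1.    0.  ] y [1.   0.03 0.  ] z [ 0.  0. -1.] w 0.0444 gf 25.802494883537292 F [ 0.6   1.68 -0.69]
```

```bash
python3 -m jog '[{"linear":[0,0,0.02],"roll":0},{"linear":[0,0,0.02],"roll":0},{"linear":[0,0,0],"roll":0}]'|grep -E 'pos|ft';python3 -m jog '[{"linear":[0,0,0.02],"roll":0},{"linear":[0,0,0.02],"roll":0},{"linear":[0,0,0],"roll":0}]'|grep -E 'pos|ft'
```

```text
position: [0.4541, 0.2077, 0.0248]
ft_force: [-5.1, -1.2, 17.5]
position: [0.4542, 0.2078, 0.0242]
ft_force: [-8.3, -2.7, 31.2]
```

It touched at z=.0248, as predicted. I ease off, release and rise.

```bash
python3 -m jog '[{"linear":[0,0,-0.06],"roll":0},{"linear":[0,0,0],"roll":0}]'|grep -E 'pos|ft'; python3 -m jog '[{"linear":[0,0,0],"roll":0},{"linear":[0,0,0],"roll":0},{"linear":[0,0,0],"roll":0},{"linear":[0,0,0],"roll":0},{"linear":[0,0,0],"roll":0},{"linear":[0,0,0],"roll":0},{"linear":[0,0,0],"roll":0},{"linear":[0,0,0],"roll":0}]' 1 |grep -v rot; python3 -m jog '[{"linear":[0,0,-0.3],"roll":0},{"linear":[0,0,-0.6],"roll":0},{"linear":[0,0,-0.8],"roll":0},{"linear":[0,0,-0.8],"roll":0},{"linear":[0,0,-0.8],"roll":0},{"linear":[0,0,-0.8],"roll":0},{"linear":[0,0,-0.8],"roll":0},{"linear":[0,0,-0.6],"roll":0},{"linear":[0,0,-0.3],"roll":0},{"linear":[0,0,0],"roll":0},{"linear":[0,0,0],"roll":0},{"linear":[0,0,0],"roll":0}]'|grep -v rot;python3 - <<'E'
from h import *
c,im=grab("wrist","w4");t,ti=grab("top","top4");s,si=grab("scene","scene4")
print(proj(c,[[.454,.208,.071],[.474,.027,.172]]))
b=np.zeros((600,800,3),np.uint8);b[:400,:640]=im
a=cv2.resize(si[170:245,290:390],(400,300),interpolation=cv2.INTER_CUBIC)
b=np.zeros((600,800,3),np.uint8);b[:300,:400]=a;b[:250,400:]=cv2.resize(im,(400,250))
b[300:,:400]=cv2.resize(si[265:385,205:365],(400,300));b[300:,400:]=cv2.resize(ti[180:280,185:318],(400,300))
cv2.imwrite("pics/m4.png",b)
E
python3 st.py
```

```text
position: [0.4543, 0.2077, 0.0248]
ft_force: [0.4, -0.6, -0.8]
time_s: 9.77
position: [0.454, 0.2076, 0.0241]
ft_force: [0.0, 0.1, 0.1]
grip_width: 0.0852
gripper_force: 0.0
time_s: 10.77
position: [0.4535, 0.2075, 0.2548]
ft_force: [-0.4, -0.8, 0.4]
grip_width: 0.0855
gripper_force: 0.0
[[321.45484423 171.92975729]
 [337.9639532  398.55554146]]
10.9167 [0.4537 0.2075 0.255 ] x [-0.03  1.   -0.  ] y [ 1.     0.03  -0.002] z [-0.002 -0.    -1.   ] w 0.0857 gf 0.0 F [ 0.03 -0.39 -0.34]
```

View pics/m4.png

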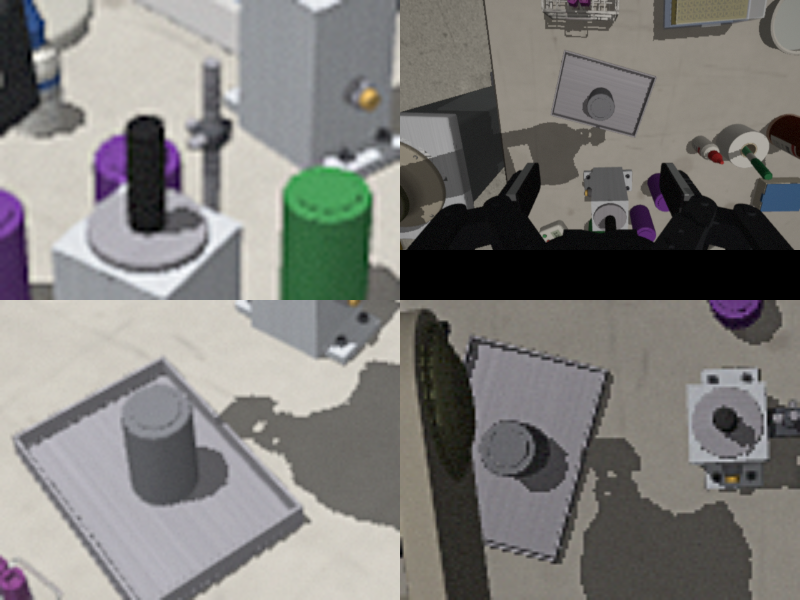

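The cap stands upright on the tray floor, wrist inset (600,103), with the gripper open. The piston is untouched, and the pointer tip in the scene crop is at about (190,133). To measure it well I go to the -x side, with the wrist camera turned 90° so the stem does not hide the pointer.

```bash
python3 -m jog '[{"linear":[-0.4,-0.2,0],"roll":-1},{"linear":[0,0,0],"roll":-1},{"linear":[0,0,0],"roll":-1},{"linear":[0,0,0],"roll":-1},{"linear":[0,0,0],"roll":-1},{"linear":[0,0,0],"roll":-1},{"linear":[0,0,0],"roll":-1},{"linear":[0,0,0],"roll":-1},{"linear":[0,0,0],"roll":-1},{"linear":[0,0,0],"roll":-1},{"linear":[0,0,0],"roll":-1},{"linear":[0,0,0],"roll":-1}]'|grep -E 'xx'; python3 -m jog '[{"linear":[0,0,0],"roll":-1},{"linear":[0,0,0],"roll":-1},{"linear":[0,0,0],"roll":-1},{"linear":[0,0,0],"roll":-1},{"linear":[0,0,0],"roll":-1},{"linear":[0,0,0],"roll":-0.7},{"linear":[0.2,-0.7,0],"roll":0},{"linear":[0.2,-0.7,0],"roll":0},{"linear":[0.2,-0.7,0],"roll":0},{"linear":[0.2,-0.7,0],"roll":0},{"linear":[0.2,-0.7,0],"roll":0},{"linear":[0.2,-0.7,0],"roll":0}]'|grep -E 'xx';python3 st.py .385 -.009 .165
python3 - <<'E'
from h import *
s=optics.calibration("scene");o,d=ray(s,(337.1,203));print(o+d*(.4755-o[0])/d[0],o+d*(-.009-o[1])/d[1])
E
```

```text
12.9167 [0.3984 0.0221 0.2556] x [-1.    -0.004  0.001] y [-0.004  1.     0.   ] z [-0.001  0.    -1.   ] w 0.0856 gf 0.0 F [ 0.49 -0.38  0.56]
units [ 0.337 -0.777  2.265]
[ 0.4755     -0.00263869  0.14922038] [ 0.48047255 -0.009       0.14329228]
```

```bash
python3 -m jog '[{"linear":[0.17,-0.39,0],"roll":0},{"linear":[0.17,-0.39,0],"roll":0},{"linear":[0,0,0.4],"roll":0},{"linear":[0,0,0.5],"roll":0},{"linear":[0,0,0.5],"roll":0},{"linear":[0,0,0.5],"roll":0},{"linear":[0,0,0.35],"roll":0},{"linear":[0,0,0],"roll":0},{"linear":[0,0,0],"roll":0},{"linear":[0,0,0],"roll":0}]'|grep -E 'xx'
python3 - <<'E'
from h import *
import json
c,im=grab("wrist","w5");json.dump({k:np.array(v).tolist() for k,v in c.items()},open("c5.json","w"))
p=proj(c,[[.4755,-.009,.131],[.4755,-.009,.166],[.475,.027,.116],[.475,-.025,.15],[.475,.027,.172]]);print(p)
x0,y0=np.clip(p.mean(0).astype(int)-[80,60],0,[480,280]);print(x0,y0)
cv2.imwrite("pics/m5.png",cv2.resize(im[y0:y0+120,x0:x0+160],(800,600),interpolation=cv2.INTER_CUBIC))
E
python3 st.py
```

```text
[[316.93218768 356.09754005]
 [316.53662577 403.31083718]
 [367.73832757 339.43328485]
 [290.64592384 379.15241535]
 [381.78842539 412.52530385]]
254 280
13.8 [ 0.3862 -0.0082  0.1669] x [-1.    -0.004 -0.001] y [-0.004  1.    -0.001] z [ 0.001 -0.001 -1.   ] w 0.0854 gf 0.0 F [-0.34  0.49  0.62]
```

View pics/m5.png

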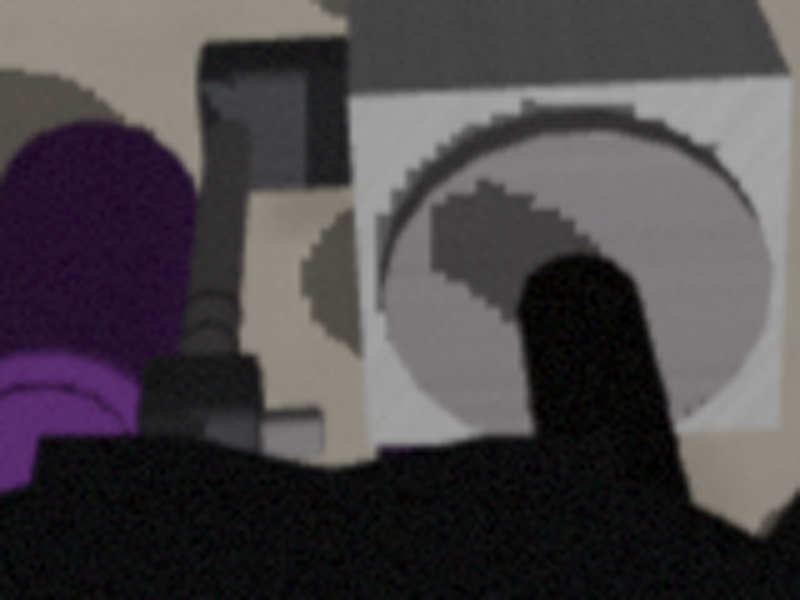

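The side view shows the pointer bar at crop (260–322, 408–456), its tip centre at about pixel (318,366), and the flange ellipse beside it as a height reference. I take a second, higher view, plus an enlargement of the scene picture.

```bash
python3 -m jog '[{"linear":[0,0,-0.5],"roll":0},{"linear":[0,0,-0.5],"roll":0},{"linear":[0,0,-0.5],"roll":0},{"linear":[0,0,0],"roll":0},{"linear":[0,0,0],"roll":0},{"linear":[0,0,0],"roll":0}]'|grep -E 'xx'
python3 - <<'E'
from h import *
import json
c5=json.load(open("c5.json"))
print("near edge, left,right",proj(c5,[[.447,.027,.116],[.475,-.001,.116],[.475,.055,.116],[.475,.027,.116]]))
c,im=grab("wrist","w6");json.dump({k:np.array(v).tolist() for k,v in c.items()},open("c6.json","w"))
s,si=grab("scene","s6")
p=proj(c,[[.476,-.009,.131],[.476,-.009,.166],[.475,.027,.116]]);print(p)
x0,y0=(p.mean(0)-[50,40]).astype(int);print(x0,y0)
b=np.vstack([cv2.resize(im[y0:y0+60,x0-10:x0+110],(800,400),interpolation=cv2.INTER_CUBIC)])
e=np.hstack([cv2.resize(si[190:220,310:370],(400,200),interpolation=cv2.INTER_CUBIC),cv2.resize(si[205:240,305:375],(400,200),interpolation=cv2.INTER_CUBIC)])
cv2.imwrite("pics/m6.png",np.vstack([b,e]))
print("scene proj tip .131,.138,.145, flange L/R/near",proj(s,[[.476,-.009,.131],[.476,-.009,.138],[.476,-.009,.145],[.475,.027,.116],[.475,.027,.172]]))
E
```

```text
near edge, left,right [[369.72760077 306.05873888]
 [328.33138934 339.36311149]
 [407.12415919 339.50342063]
 [367.73832757 339.43328485]]
[[317.1271582  302.97702745]
 [316.85942778 332.13338949]
 [358.14307343 291.60540483]]
280 268
scene proj tip .131,.138,.145, flange L/R/near [[339.05986819 209.2907708 ]
 [339.05159023 206.22414291]
 [339.04323535 203.12901643]
 [327.31426954 225.68689885]
 [326.78797131 200.54323447]]
```

View pics/m6.png

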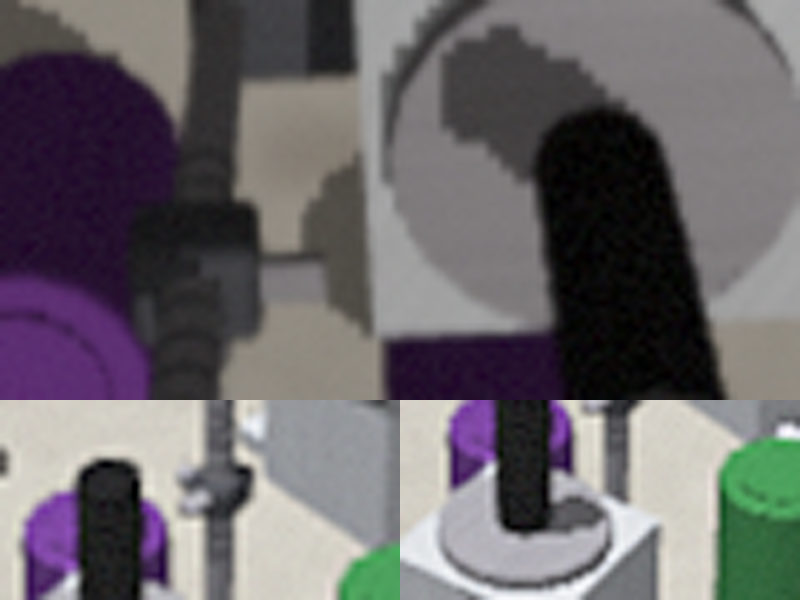

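The second view has the pointer tip at crop (327,279), so (318.6,309.4). In the scene it is at about (338.3,205). I triangulate these, cross-checking with the bar edges.

Run:
```python
from h import *
import json
c5=json.load(open("c5.json"));c6=json.load(open("c6.json"));s=optics.calibration("scene")
a=(c5,(318,366));b=(c6,(318.6,309.4));d=(s,(338.2,205))
for k in((a,b),(a,d),(b,d),(a,b,d)): print(tri(*k))
for z in(.137,.139,.141):
  P=[[.473,-.009,z-.0015],[.479,-.009,z+.0015],[.473,-.009,z+.0015]]
  print(z,"w5",(proj(c5,P)[:,1]-280+.4)*5,"w6",(proj(c6,P)[:,1]-268+.4)*6.667)
  print("scene",(proj(s,np.array([[x,-.009,z+h] for x in(.473,.479) for h in(-.0015,.0015)]))-[310,190]+.4)*6.667)
for n,c,(ox,oy),k in(("w5","w5",(254,280),5),("w6","w6",(270,268),6.667)):
  im=cv2.imread(f"pics/{n}.png",0)
  x={'w5':314,'w6':314}[n]
  print(n,[im[r,x-2:x+3].mean().round() for r in range(({'w5':356,'w6':301}[n]),({'w5':376,'w6':320}[n]))])
```

```text
(array([ 0.47796088, -0.00800773,  0.13687679]), [0.0002547425560091625, 0.000254742556009164])
(array([ 0.47680486, -0.00838798,  0.13957068]), [0.001104942718031355, 0.0011049427180313462])
(array([ 0.47621721, -0.00770313,  0.1406423 ]), [0.000863567261084604, 0.0008635672610845633])
(array([ 0.47629396, -0.00804674,  0.13981347]), [0.000933742667592692, 0.0005171228204061095, 0.0013349189715829801])
0.137 w5 [393.59759665 448.25595314 411.59381039] w6 [237.61260942 294.14356706 252.74633287]
scene [[205.06520632 122.1580365 ]
 [205.05869875 113.35972502]
 [187.71155906 114.16903787]
 [187.6707234  105.38506027]]
0.139 w5 [405.54228111 460.73746379 423.85877406] w6 [247.66656168 304.62927471 263.01332661]
scene [[205.06087081 116.2963764 ]
 [205.05434599 107.47474102]
 [187.68435324 108.3169141 ]
 [187.64340969  99.50973046]]
0.141 w5 [417.69906846 473.44161417 436.34446748] w6 [257.86179535 315.26286111 273.42613223]
scene [[205.05652381 110.41918247]
 [205.04998167 101.57413031]
 [187.65707556 102.44933495]
 [187.6160237   93.61885318]]
w5 [np.float64(137.0), np.float64(137.0), np.float64(136.0), np.float64(135.0), np.float64(124.0), np.float64(93.0), np.float64(58.0), np.float64(68.0), np.float64(95.0), np.float64(114.0), np.float64(119.0), np.float64(120.0), np.float64(121.0), np.float64(122.0), np.float64(119.0), np.float64(110.0), np.float64(76.0), np.float64(28.0), np.float64(10.0), np.float64(9.0)]
w6 [np.float64(120.0), np.float64(121.0), np.float64(120.0), np.float64(119.0), np.float64(102.0), np.float64(67.0), np.float64(88.0), np.float64(115.0), np.float64(123.0), np.float64(124.0), np.float64(123.0), np.float64(123.0), np.float64(131.0), np.float64(140.0), np.float64(140.0), np.float64(140.0), np.float64(140.0), np.float64(139.0), np.float64(139.0)]
```

Several edges agree: the pointer tip is at z≈.140 and the flange rests at .116, so the draw is about 24 mm. I turn back and go to the stem.

```bash
python3 -m jog '[{"linear":[0,0,0],"roll":1},{"linear":[0,0,0],"roll":1},{"linear":[0,0,0],"roll":1},{"linear":[0,0,0],"roll":1},{"linear":[0,0,0],"roll":1},{"linear":[0,0,0],"roll":1},{"linear":[0,0,0],"roll":1},{"linear":[0,0,0],"roll":1},{"linear":[0,0,0],"roll":1},{"linear":[0,0,0],"roll":1},{"linear":[0,0,0],"roll":1},{"linear":[0,0,0],"roll":1}]'|grep -E 'xx'; python3 -m jog '[{"linear":[0,0,0],"roll":1},{"linear":[0,0,0],"roll":1},{"linear":[0,0,0],"roll":1},{"linear":[0,0,0],"roll":1},{"linear":[0,0,0],"roll":1},{"linear":[0,0,0],"roll":0.6},{"linear":[0,0,0],"roll":0},{"linear":[0,0,0],"roll":0}]'|grep -E 'xx';python3 st.py .475 .0277 .226
```

```text
16.0667 [ 0.3855 -0.008   0.2257] x [-0.041  0.999  0.   ] y [ 0.999  0.041 -0.001] z [-0.001  0.    -1.   ] w 0.0854 gf 0.0 F [ 0.45 -0.12 -0.15]
units [ 0.801  2.271 -0.01 ]
```

```bash
python3 -m jog '[{"linear":[0.2,0.57,0],"roll":0},{"linear":[0.2,0.57,0],"roll":0},{"linear":[0.2,0.57,0],"roll":0},{"linear":[0.2,0.56,0],"roll":0},{"linear":[0,0,0],"roll":0},{"linear":[0,0,0],"roll":0},{"linear":[0,0,0],"roll":0}]'|grep -E 'xx';python3 st.py .475 .0277 .133
python3 - <<'E'
from h import *
c,im=grab("wrist","w7"); print(proj(c,[[.475,.0277,.172],[.475,.0277,.116],[.475,.0557,.116]]))
g=cv2.cvtColor(im,cv2.COLOR_BGR2GRAY)
# flange: bright ellipse edge rows/cols; stem: dark span
p=proj(c,[[.475,.0277,.150],[.475,.0277,.165]])
for q in p:
    r=int(q[1]);row=g[r,270:380].astype(int);d=np.where(row<45)[0]+270;print(r,q[0],d.min() if len(d) else None,d.max() if len(d) else None)
r=int(p[0][1])-12
print(g[r-20:r+25:3,285:360:5])
E
```

```text
16.65 [0.4746 0.0274 0.2258] x [-0.04   0.999  0.   ] y [ 0.999  0.04  -0.001] z [-0.001  0.    -1.   ] w 0.0854 gf 0.0 F [-0.17 -1.2  -0.42]
units [0.006 0.013 2.319]
[[321.72887584 221.59084211]
 [321.3963625  194.69929269]
 [322.88918468 160.00333411]]
209 321.58009358989705 308 333
217 321.6784443517928 308 334
[[160 116 123 122 123 122 124 122 125 125 124 123 122 127 157]
 [159 121 122 121 123 122 123 123 124 124 123 123 121 125 156]
 [159 123 122 121 123 122 123 119 124 124 123 123 121 125 150]
 [157 123 122 122 123 121  73   9  27 124 124 121 120 125 126]
 [155 121 123 121 122 118   5   5   8  52 121 122 121 125 121]
 [156 121 122 121 120  63  11  11  13   6 122 122 121 123 123]
 [154 121 122 120  84  33  10   8  16  15 122 122 120 123 124]
 [154 120 123 121  66  24  11  12  14  16 121 121 120 123 132]
 [157 121 121 103  65  11  10  11  10  16 121 122 119 123 144]
 [158 117 122  67  65  15   3  12  19   5 118 120 120 122 153]
 [154 124 119  65  65  16  13   9   7  10 111 119 119 123 157]
 [153 133 118  63  65  15  19  32  37  17 109 119 120 133 162]
 [151 156 124  64  67   6  26  29  25  30  88 120 120 157 160]
 [149 158 154 102  65  18  24  27  25  24  56 117  90 158 159]
 [146 157 158 133 117  22  25  23  20  23  64  66  88 159 158]]
```

The stem's centre column matches the prediction to about 1 px, so it is centred. I descend and grip.

```bash
python3 -m jog '[{"linear":[0,0,0.3],"roll":0},{"linear":[0,0,0.4],"roll":0},{"linear":[0,0,0.4],"roll":0},{"linear":[0,0,0.4],"roll":0},{"linear":[0,0,0.4],"roll":0},{"linear":[0,0,0.3],"roll":0},{"linear":[0,0,0.1],"roll":0},{"linear":[0,0,0],"roll":0},{"linear":[0,0,0],"roll":0},{"linear":[0,0,0],"roll":0}]'|grep -v rot; python3 -m jog '[{"linear":[0,0,0],"roll":0},{"linear":[0,0,0],"roll":0},{"linear":[0,0,0],"roll":0},{"linear":[0,0,0],"roll":0},{"linear":[0,0,0],"roll":0},{"linear":[0,0,0],"roll":0},{"linear":[0,0,0],"roll":0},{"linear":[0,0,0],"roll":0},{"linear":[0,0,0],"roll":0},{"linear":[0,0,0],"roll":0},{"linear":[0,0,0],"roll":0},{"linear":[0,0,0],"roll":0}]' -1 50|grep -v rot; python3 st.py
```

```text
time_s: 17.53
position: [0.4755, 0.0273, 0.135]
ft_force: [0.6, 0.6, -0.1]
grip_width: 0.0852
gripper_force: 0.0
time_s: 18.53
position: [0.4754, 0.0275, 0.1343]
ft_force: [0.3, 0.4, 2.6]
grip_width: 0.0164
gripper_force: 48.7
18.5333 [0.4754 0.0275 0.1343] x [-0.039  0.999 -0.   ] y [0.999 0.039 0.001] z [ 0.001 -0.    -1.   ] w 0.0164 gf 48.69472861289978 F [0.27 0.41 2.58]
```

The grip is clean, with almost no side force. I draw up slowly by 24 mm (0.6 units).

```bash
python3 -m jog '[{"linear":[0,0,-0.05],"roll":0},{"linear":[0,0,-0.05],"roll":0},{"linear":[0,0,-0.05],"roll":0},{"linear":[0,0,-0.05],"roll":0},{"linear":[0,0,0],"roll":0}]'|grep -E 'pos|ft'; python3 -m jog '[{"linear":[0,0,-0.05],"roll":0},{"linear":[0,0,-0.1],"roll":0},{"linear":[0,0,-0.1],"roll":0},{"linear":[0,0,-0.1],"roll":0},{"linear":[0,0,-0.05],"roll":0},{"linear":[0,0,0],"roll":0},{"linear":[0,0,0],"roll":0},{"linear":[0,0,0],"roll":0}]'|grep -v rot
python3 - <<'E'
from h import *
z=[]
for i in range(4): c,im=grab("scene","s8");z.append(env.observe()["position"])
print(np.mean(z,0))
P=[[.475,.0275,.140],[.476,-.009,.140]];print(proj(c,P))
w,wi=grab("wrist","w8");p=proj(w,P);print(p);x0,y0=(p.mean(0)-[80,75]).astype(int);y0=min(y0,280);print(x0,y0)
A=cv2.resize(im[180:255,295:370],(400,400),interpolation=cv2.INTER_CUBIC)
# synthetic overlay: flange top circle at z=.138/.140/.142 in second panel
t=np.linspace(0,2*np.pi,200)
q=(proj(c,np.c_[.475+.028*np.cos(t),.0275+.028*np.sin(t),0*t+.140])-[295,180]+.5)*400/75
B=A.copy();cv2.polylines(B,[q.astype(int).reshape(-1,1,2)],True,(0,0,255),1)
W=cv2.resize(wi[y0:y0+75,x0:x0+160],(800,200*1),interpolation=cv2.INTER_CUBIC)
cv2.imwrite("pics/m8.png",np.vstack([np.hstack([A,B]),W]))
E
python3 st.py
```

```text
position: [0.475, 0.0275, 0.1423]
ft_force: [0.7, -1.2, -4.0]
time_s: 19.62
position: [0.4751, 0.0275, 0.158]
ft_force: [0.6, -1.1, -4.1]
grip_width: 0.0168
gripper_force: 49.0
[0.47511069 0.02747946 0.15796425]
[[326.91696545 215.28217383]
 [339.04921102 205.34274639]]
[[321.01090326 247.5525887 ]
 [320.2340158  305.7009563 ]]
240 201
19.8667 [0.4752 0.0274 0.158 ] x [-0.039  0.999  0.   ] y [ 0.999  0.039 -0.   ] z [-0.  0. -1.] w 0.0167 gf 49.03071999549866 F [ 1.11 -0.41 -4.  ]
```

View pics/m8.png

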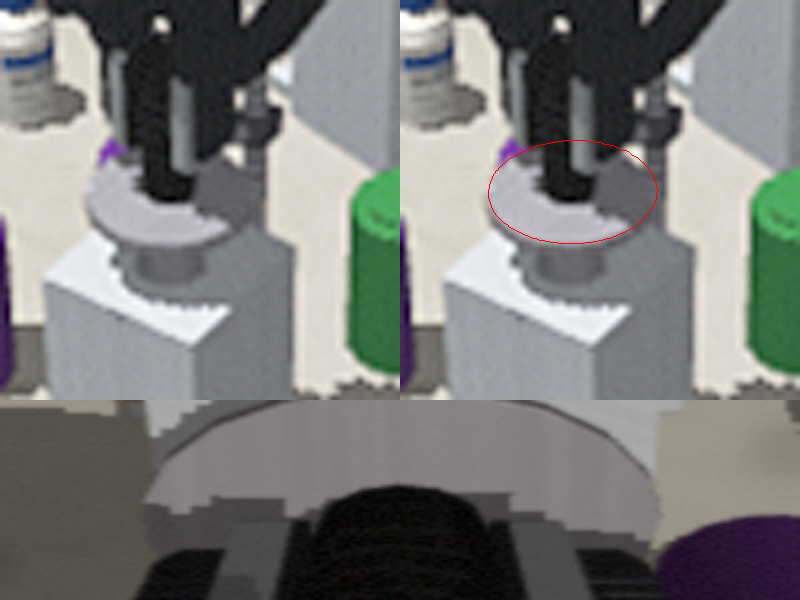

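The piston is drawn up. The flange outline predicted for z=.140 (red) sits on the real flange top in the scene picture, and the side force is about 1 N. I hold still briefly, check for creep and hand in.

```bash
python3 -m jog '[{"linear":[0,0,0],"roll":0},{"linear":[0,0,0],"roll":0},{"linear":[0,0,0],"roll":0},{"linear":[0,0,0],"roll":0},{"linear":[0,0,0],"roll":0},{"linear":[0,0,0],"roll":0},{"linear":[0,0,0],"roll":0},{"linear":[0,0,0],"roll":0},{"linear":[0,0,0],"roll":0},{"linear":[0,0,0],"roll":0}]'|grep -v rot
python3 - <<'E'
from h import *
a=cv2.imread("pics/w8.png",0)
c,b=grab("wrist","w9");b=cv2.cvtColor(b,cv2.COLOR_BGR2GRAY)
print("shift",cv2.phaseCorrelate(np.float32(a[200:250,265:380]),np.float32(b[200:250,265:380])))
print(env.close_job())
E
```

```text
time_s: 20.7
position: [0.4752, 0.0274, 0.1581]
ft_force: [-0.1, 0.6, -4.0]
grip_width: 0.0172
gripper_force: 49.0
shift ((-0.09883813941706876, 0.029870702328683052), 0.9953626966476441)
the job is handed in; nothing more can be done
None
```

Job handed in at about 21 s: the grey cap stands mouth-down on the tray floor, released, and the gripper holds the piston steady with its flange top at z≈0.140 m, level with the pointer tip as I measured it (good to about 1 mm).

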